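Separate two nested mount cups and sort them by size

ROBOT

A 6-joint arm with a two-finger parallel gripper is mounted at the origin on the work surface. World frame = base frame: x ahead of the robot, y to its left, z up, the work surface at z = 0. Lengths are in m, angles in rad, forces in N, time in s.
With the tool pointing down it reaches from about 0.3 to 0.875 m from the base axis. Payload 6.4 kg.
Tool frame: the origin (TCP) lies midway between the tips of the shut fingers; the grasp point (between the pads) lies 19 mm behind it; z points along the fingers, y is the line along which they close (so a half turn about z gives the same grasp; the last joint's range is limited). The gripper opens to 85 mm and grips with 20 to 120 N. Pads are 22 mm wide; open, the fingers measure 114 mm over their backs; the gripper's body (76 mm by 85 mm) begins 54 mm behind the grasp point. The pads swing forward as they close: fully open they stand 13 mm farther back than shut.
Start: joints at [-1.338, 0.181, 1.607, -0, 1.354, -0.206], TCP at [0.244, -0.521, 0.231] pointing down, gripper open.
Joint ranges: [-2.99, 2.99], [-0.89, 2.07], [0.3, 2.58], [-1.14, 4.28], [0, 2.63], [-3.12, 3.12]. Speed limits (rad/s): [2.57, 2.57, 3.01, 3.14, 3.14, 3.14].

INTERFACE

Orientations are given as a unit quaternion [w, x, y, z].
In Python, from bench import sensors, vision, ctrl gives the robot as it stands.
- The arm moves only by the tool carry_out, never from a script. Its argument "deltas" is text: rows parted by semicolons, each of 7 numbers parted by spaces: the shift along the tool's x, y, z in mm, then the turn, a rotation vector about the tool's x, y, z in rad, then the closure, from 0 (fully open) to 1 (shut). In form: tx ty tz ax ay az claw; .... A call has 1 to 12 rows; each row is the pose to reach, as a shift and turn from the pose commanded when the call began, along the tool's axes at that moment; what a row does not reach only later rows make up. A row lasts 1/8 s, in which the tool goes at most 62.5 mm and 10.7 degrees, less where a joint would pass 70% of its speed; a pose out of reach is approached as far as the arm can. A call with a gripper value outside its range is refused whole. The fingers move at their own pace and stop on an object; the grip force is fixed at half the most. Time passes only in rows, so rows that repeat a pose let the fingers close. It gives the time, the measured TCP pose, the force, the opening and the grip force at its end, in the units of the state.
- sensors.get_obs(): the state, without advancing time (a new reading comes with each control period).
- vision.camera(name): name is "side" or "top"; returns the picture (384x512x3 uint8, blue, green, red); there is no depth.
- vision.camera_model(name): a dict with "K" (3x3 intrinsics, pixels), "k1" (the pictures are not rectified: a ray, as slopes to the right and down, at radius r is drawn at 1 + k1 r^2 times it, then the intrinsics apply), "extrinsics" (4x4, takes a point from world to camera coordinates). Camera axes: x right, y down, z forward; pixel columns grow to the right and rows downward; lengths in m; the calibration is good to about 2 mm. A picture is of the moment at which its call begins. camera_model takes no time and is no camera call.
- ctrl.hand_in(): hands the job in; it is judged then, once.
The state is a dict: "time_s": time; "q": joint angles; "dq": joint speeds; "joint_efforts": joint torques, N m; "eef_pos": TCP position; "eef_rot": TCP orientation; "wrist_force": force on the tool from outside, world axes, zero at the start; "torque": the same for the moment, N m; "opening": opening from 0.0 (shut) to 1.0 (fully open); "grasp_force": force on a finger pad.
Only numpy, scipy, OpenCV 4.12 (cv2) and the standard library are available. Lean on these libraries where they do the work, as an engineer would, in place of code of your own. Each camera call takes 0.05 s, during which the arm holds its last target. There are 200 camera calls.

TASK

Two steel mount cups of different size are stuck one inside the other on the bench. Pull the small one out of the large one and stand each upright on the floor of the tray that shows a fixed sample of its own size. Keep both cups upright and set them down rather than dropping them.

Things in the scene. Friction and masses are not known exactly. Their poses are not given: they have to be found in the camera images.
- small_cup: Loose small steel cup, round, open top: outside diameter 46 mm, height 52, wall 5, 0.14-0.26 kg. Origin: centre of underside, z up its axis. At the start it stands in the large cup, its underside 28 mm above the large one's, its top 25 mm sticking out over the rim. Three sprung rubber lips hold it: about 3 N plus its weight draws it straight up; clear after 27 mm.
- large_cup: Loose large steel cup, round, open top: outside diameter 62 mm, height 55, wall 6, inner floor 28 mm above underside, 0.65-0.83 kg. Origin: centre of underside, z up its axis. Stands on the bench with the small cup in it; heavy enough to stay down when the small one is drawn straight up. Its rubber lips lie inside the rim and do not stand above or outside it.
- tray_small: Fixed open grey plastic tray, 240 (x) x 180 (y) x 25 mm high, walls and floor 5 mm. Origin: centre of underside; z up, x along its length, away from the robot (yaw within 12 degrees). A sample small cup is fixed upright in it, axis at x +65 mm, y 0, rim 57 mm above the bench; the -x half is empty, middle near x -50 mm. The trays, alike but for the sample, may be on either side.
- tray_large: Fixed open grey plastic tray, 240 (x) x 180 (y) x 25 mm high, walls and floor 5 mm. Origin: centre of underside; z up, x along its length, away from the robot (yaw within 12 degrees). A sample large cup is fixed upright in it, axis at x +65 mm, y 0, rim 60 mm above the bench; the -x half is empty, middle near x -50 mm. The trays, alike but for the sample, may be on either side.
Not all that is in view belongs to the job. Leave any green, red or turquoise look-alike of the small_cup alone.

How it is judged:
By the outcome, as a careful person would: the job done as asked, in the order asked, and still so for the second after the job is handed in, with the robot touching nothing.
It also fails if it takes over 58 s, if anything falls off the work surface, if the arm or the gripper's body presses on something with over 40 N, if the wrist force passes 120 N, or if a joint passes its speed limit or range.

## Working session

There is one attempt and no reset: what is moved stays moved. The work goes in short steps, Python scripts to look and compute and a tool call to move; the robot and the scene stay as the last step left them, time stands still between calls to the robot, and variables do not carry over. Pictures are saved under pics/ and viewed, at most 10 in all, crops included, and the job is handed in when it is done.

Besides the shell and the picture viewer there is one more tool, called after "Emit:" by a JSON object that holds its "fn" and its "kwargs", one argument or row to a line. carry_out: Moves the arm, as the interface text tells. Its arguments: {"type":"object","properties":{"deltas":{"type":"string"}},"required":["deltas"]}

```bash
mkdir -p pics; cat > h.py <<'E'
import numpy as np, cv2
from bench import sensors, vision, ctrl
def ray(cam,u,v):
    m=vision.camera_model(cam);K=np.array(m["K"]);E=np.array(m["extrinsics"])
    p=np.array([(u-K[0,2])/K[0,0],(v-K[1,2])/K[1,1]]);s=p.copy()
    for _ in range(20): s=p/(1+m["k1"]*(s@s))
    R=E[:3,:3];return -R.T@E[:3,3],R.T@np.array([s[0],s[1],1])
def onz(cam,u,v,z):
    o,d=ray(cam,u,v);return o+d*(z-o[2])/d[2]
def proj(cam,P):
    m=vision.camera_model(cam);K=np.array(m["K"]);E=np.array(m["extrinsics"])
    c=E[:3,:3]@np.array(P)+E[:3,3];s=c[:2]/c[2];s=s*(1+m["k1"]*(s@s));return K[:2,:2]@s+K[:2,2]
E
python3 - <<'E'
from h import *
for c in("top","side"):
    im=vision.camera(c);cv2.imwrite(f"pics/{c}0.png",im)
    o,d=ray(c,256,192);print(c,o.round(3),d.round(3),vision.camera_model(c)["k1"])
o=sensors.get_obs();print(o)
E
```

```text
top [0.406 0.011 0.799] [ 0.13  -0.016 -0.992] -0.020073367015216028
side [ 0.457 -0.542  0.633] [ 0.079  0.669 -0.739] 0.04070962157436794
{'time_s': 0.1, 'q': array([-1.33828547e+00,  1.81467858e-01,  1.60789638e+00,  2.91147180e-05,
        1.35384742e+00, -2.06295762e-01]), 'dq': array([-0.00030626, -0.00095521, -0.00387146,  0.00066506, -0.00146262,
        0.00071999]), 'joint_efforts': array([ 6.54222877e-04, -4.45875657e+01, -3.52236450e+01, -3.42286176e-04,
        4.17447765e-03, -7.74759286e-06]), 'eef_pos': array([ 0.2442021 , -0.5200112 ,  0.23047926]), 'eef_rot': array([-8.09618463e-04,  9.76027856e-01,  2.17644133e-01,  3.60207755e-06]), 'wrist_force': array([-0.42020334,  0.94258444, -0.00116925]), 'torque': array([-0.01879728, -0.03021543,  0.02080132]), 'grasp_force': 0.0, 'opening': 1.0022503766106061}
```

View pics/top0.png

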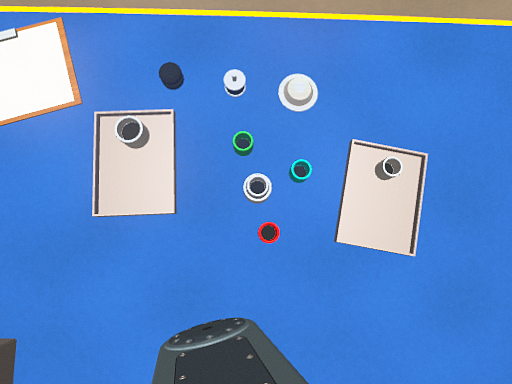

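View pics/side0.png

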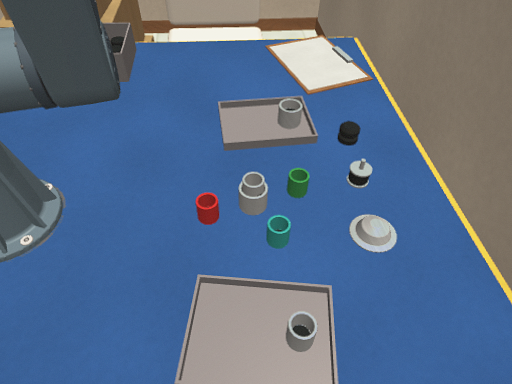

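The top view shows the nested grey pair at (258,187). The look-alikes are green (243,141), turquoise (301,170) and red (268,232), all single coloured cups, so the pair is the target. The left tray (135,163) holds the bigger sample at (129,129), and the right tray (382,197) the smaller one at (392,167).

```bash
python3 - <<'E'
from h import *
im=cv2.imread("pics/top0.png");hsv=cv2.cvtColor(im,cv2.COLOR_BGR2HSV)
def rep(n,m,z):
    cs,_=cv2.findContours(m,cv2.RETR_EXTERNAL,cv2.CHAIN_APPROX_NONE)
    for c in cs:
        if cv2.contourArea(c)>120:
            (u,v),r=cv2.minEnclosingCircle(c);p=onz("top",u,v,z);q=onz("top",u+r,v,z)
            print(n,round(u),round(v),p.round(4),"diam",round(2*np.linalg.norm(p-q),4))
H,S,V=cv2.split(hsv)
for n,lo,hi in(("green",50,75),("turq",80,96)): rep(n,cv2.inRange(hsv,(lo,120,60),(hi,255,255)),.052)
rep("red",cv2.inRange(hsv,(0,150,60),(8,255,255))[:300],.052)
m=((S<90)&(V>130)).astype(np.uint8)*255
roi=np.zeros_like(m);roi[165:210,235:285]=m[165:210,235:285];rep("large rim",roi,.055)
# inner (small cup bright ring): dark-free contours
cs,h=cv2.findContours(roi,cv2.RETR_CCOMP,cv2.CHAIN_APPROX_NONE)
for c,hh in zip(cs,h[0]):
    if len(c)>10:
        (u,v),r=cv2.minEnclosingCircle(c);print("c",u,v,r,hh[3])
# trays: floor corners
g=((S<70)&(V>90)).astype(np.uint8)*255
for n,x0,x1 in(("L",85,185),("R",325,435)):
    t=np.zeros_like(g);t[100:265,x0:x1]=g[100:265,x0:x1]
    t=cv2.morphologyEx(t,cv2.MORPH_CLOSE,np.ones((9,9)))
    c=max(cv2.findContours(t,0,2)[0],key=cv2.contourArea);b=cv2.boxPoints(cv2.minAreaRect(c))
    P=np.array([onz("top",*p,.02) for p in b]);print(n,P[:,:2].round(3).tolist(),P.mean(0).round(3),[np.linalg.norm(P[i]-P[i-1]).round(3) for i in(0,1)])
for n,u,v,z in(("sampL",129,128,.06),("sampS",392,167,.057)): print(n,onz("top",u,v,z).round(3))
cv2.imwrite("pics/crop.png",np.hstack([cv2.resize(im[155:215,225:315],None,fx=4,fy=4,interpolation=2),cv2.resize(cv2.imread("pics/side0.png")[165:225,220:310],None,fx=4,fy=4,interpolation=2)]))
E
```

```text
green 243 141 [0.6174 0.0299 0.052 ] diam 0.0451
turq 300 170 [ 0.5524 -0.0967  0.052 ] diam 0.0534
red 268 232 [ 0.417  -0.0282  0.052 ] diam 0.0431
large rim 257 187 [ 0.5144 -0.0028  0.055 ] diam 0.0625
c 257.0869445800781 186.8478240966797 14.435434341430664 -1
c 257.0 192.5 10.012592315673828 5
c 257.3232116699219 185.18508911132812 8.973092079162598 5
L [[0.696, 0.38], [0.699, 0.189], [0.452, 0.178], [0.45, 0.362]] [0.574 0.277 0.02 ] [np.float64(0.247), np.float64(0.191)]
R [[0.394, -0.176], [0.637, -0.219], [0.61, -0.412], [0.367, -0.36]] [ 0.502 -0.292  0.02 ] [np.float64(0.186), np.float64(0.247)]
sampL [0.639 0.277 0.06 ]
sampS [ 0.562 -0.3    0.057]
```

View pics/crop.png

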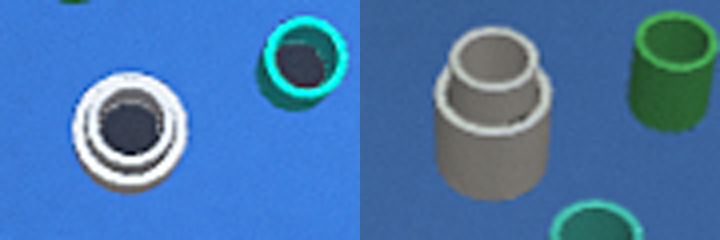

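The crop confirms it: the small steel cup stands out of the large one (top-view rim centre about (257.9,187), side view about (253.3,179.3)). The single green and turquoise cups are decoys.

```bash
cat >> h.py <<'E'
from scipy.spatial.transform import Rotation as Ro
def tri(a,b):
    (o1,d1),(o2,d2)=ray("top",*a),ray("side",*b)
    A=np.c_[d1,-d2];t=np.linalg.lstsq(A,o2-o1,rcond=None)[0];p,q=o1+t[0]*d1,o2+t[1]*d2
    return (p+q)/2,np.linalg.norm(p-q)
def delta(P,yaw=None):
    "tool-frame shift (mm) and turn to reach world P, tool pointing down with tool-x yaw in deg"
    o=sensors.get_obs();w,x,y,z=o["eef_rot"];R=Ro.from_quat([x,y,z,w])
    t=R.inv().apply(np.array(P)-o["eef_pos"])*1000;r=np.zeros(3)
    if yaw is not None:
        a=np.radians(yaw)/2;r=(R.inv()*Ro.from_quat([np.cos(a),np.sin(a),0,0])).as_rotvec()
    print("delta",t.round(1),r.round(4),"at",o["eef_pos"].round(4),"t",o["time_s"])
E
python3 - <<'E'
from h import *
print("small rim",tri((257.9,187),(253.3,179.3)),onz("top",257.9,187,.08),onz("side",253.3,179.3,.08))
print("large rim",tri((257.3,186.6),(253.5,190)),onz("top",257.3,186.6,.055),onz("side",253.5,190,.055))
delta((.512,-.003,.15),-27)
E
```

```text
small rim (array([ 0.51260767, -0.00399438,  0.07792283]), np.float64(0.0036596029344140276)) [ 0.51045719 -0.00402228  0.08      ] [ 0.51422927 -0.00567606  0.08      ]
large rim (array([ 0.51586518, -0.00346071,  0.04528768]), np.float64(0.0010364539290361313)) [ 0.51496049 -0.00324682  0.055     ] [ 0.51438233 -0.01244892  0.055     ]
delta [ 462.1 -354.1   81.2] [-1.6e-03  4.0e-04  9.1e-01] at [ 0.2442 -0.52    0.2305] t 0.1
```

Emit:
{"fn": "carry_out", "kwargs": {
  "deltas": "30 -23 0 0 0 0 0; 75 -57 0 0 0 0.1 0; 120 -92 0 0 0 0.2 0; 165 -126 0 0 0 0.3 0; 210 -160 10 0 0 0.4 0; 255 -195 20 0 0 0.5 0; 300 -229 30 0 0 0.6 0; 345 -263 40 0 0 0.7 0; 390 -298 50 0 0 0.8 0; 430 -328 65 0 0 0.86 0; 455 -347 76 0 0 0.91 0; 462.5 -353 81 0 0 0.91 0"
}}

```text
time_s: 1.6
eef_pos: [0.5128, -0.0027, 0.1492]
eef_rot: [-0.0, 0.973, -0.232, -0.001]
wrist_force: [-0.7, -0.2, -0.6]
opening: 0.998
grasp_force: 0.0
```

```bash
python3 - <<'E'
from h import *
im=vision.camera("side");cv2.imwrite("pics/s1.png",im[80:260,130:370].repeat(3,0).repeat(3,1))
delta((.513,-.004,.057),-27);o=sensors.get_obs();print(o["q"],proj("side",o["eef_pos"]),proj("side",(.513,-.004,.08)))
E
```

```text
delta [ 1.1  0.9 91.9] [0.0002 0.0022 0.0027] at [ 0.5126 -0.0028  0.1489] t 1.65
[-2.37512932e-01  1.36007013e-01  1.83624879e+00  3.55761071e-04
  1.17152458e+00  1.80164046e+00] [252.84512256 153.18335341] [252.62768352 178.74904868]
```

View pics/s1.png

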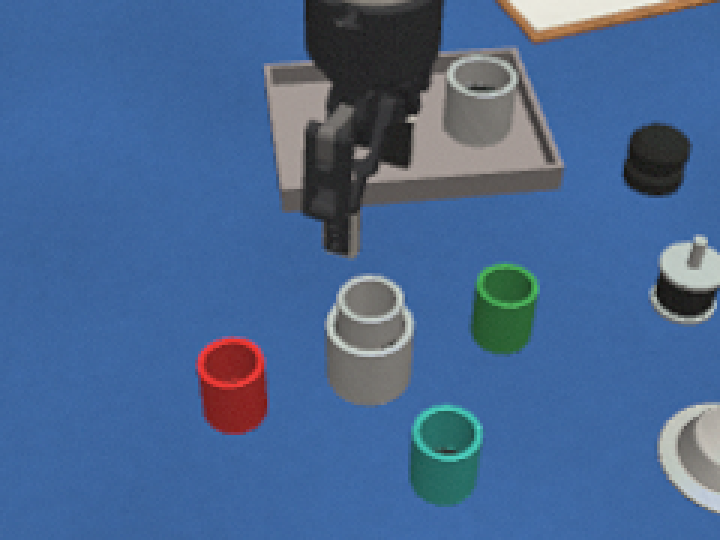

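The open gripper is over the pair, with the fingers straddling the projected rim centre (252.6,178.7) and clear of red and turquoise. Descend and close.

Emit:
{"fn": "carry_out", "kwargs": {
  "deltas": "1 1 25 0 0 0 0; 1 1 55 0 0 0 0; 1 1 80 0 0 0 0; 1 1 91 0 0 0 0; 1 1 91 0 0 0 0; 1 1 91 0 0 0 0.4; 1 1 91 0 0 0 1; 1 1 91 0 0 0 1; 1 1 91 0 0 0 1; 1 1 91 0 0 0 1"
}}

```text
time_s: 2.9
eef_pos: [0.5149, -0.0053, 0.061]
eef_rot: [-0.001, 0.972, -0.233, 0.001]
wrist_force: [-0.6, 4.2, 6.9]
opening: 0.518
grasp_force: 60.1
```

Emit:
{"fn": "carry_out", "kwargs": {
  "deltas": "0 0 -4 0 0 0 1; 0 0 -9 0 0 0 1; 0 0 -15 0 0 0 1; 0 0 -21 0 0 0 1; 0 0 -27 0 0 0 1; 0 0 -33 0 0 0 1; 0 0 -39 0 0 0 1; 0 0 -45 0 0 0 1; 0 0 -51 0 0 0 1"
}}

```text
time_s: 4.03
eef_pos: [0.5135, -0.0059, 0.1108]
eef_rot: [0.0, 0.972, -0.233, 0.0]
wrist_force: [0.5, 0.7, -0.8]
opening: 0.517
grasp_force: 62.7
```

```bash
python3 - <<'E'
from h import *
im=vision.camera("side");cv2.imwrite("pics/s2.png",im[80:260,130:370].repeat(3,0).repeat(3,1))
delta((.453,-.283,.16),-27);o=sensors.get_obs();print(o["wrist_force"],o["opening"],o["grasp_force"])
E
```

```text
delta [ 71.4 274.5 -48.4] [-0.0003 -0.0014  0.0001] at [ 0.514  -0.006   0.1116] t 4.075
[ 0.32461942  0.34753778 -0.52335556] 0.5199929036814407 62.669162414968014
```

View pics/s2.png

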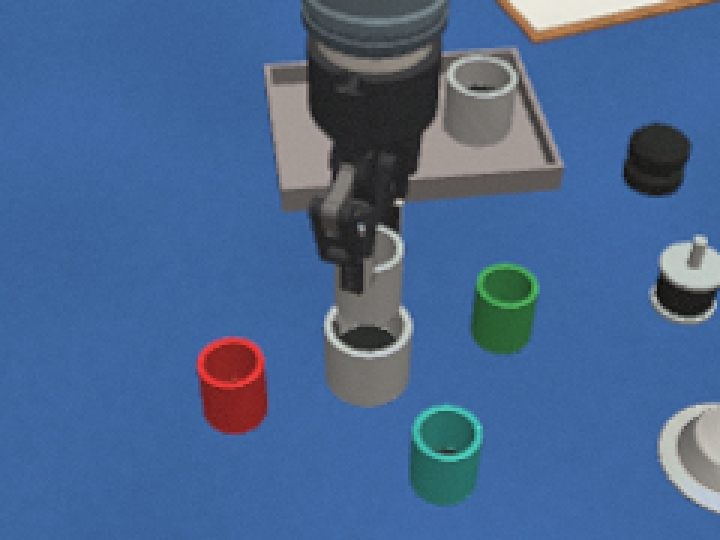

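The small cup is out and upright in the grip. The large cup stayed standing at side (252,198). Carry it to the right tray.

Emit:
{"fn": "carry_out", "kwargs": {
  "deltas": "0 0 -25 0 0 0 1; 4 15 -48 0 0 0 1; 12 45 -48 0 0 0 1; 21 80 -48 0 0 0 1; 30 115 -48 0 0 0 1; 39 150 -48 0 0 0 1; 48 185 -48 0 0 0 1; 57 220 -48 0 0 0 1; 65 250 -40 0 0 0 1; 70 268 -20 0 0 0 1; 71 274 5 0 0 0 1; 71 274 20 0 0 0 1"
}}

```text
time_s: 5.58
eef_pos: [0.4516, -0.2822, 0.089]
eef_rot: [-0.0, 0.972, -0.234, -0.001]
wrist_force: [0.0, -0.4, -1.7]
opening: 0.522
grasp_force: 62.6
```

```bash
python3 - <<'E'
from h import *
im=vision.camera("side");cv2.imwrite("pics/s3.png",im)
delta((.453,-.283,.040),-27);o=sensors.get_obs();print(o["wrist_force"],o["q"])
E
```

```text
delta [ 2.9  0.9 47.4] [-0.0013  0.0039 -0.0005] at [ 0.451  -0.281   0.0874] t 5.625
[-1.35652463  0.1356269  -2.74775762] [-7.80892422e-01  2.66583845e-01  1.82420425e+00  9.56302057e-05
  1.05494856e+00  1.26163308e+00]
```

View pics/s3.png

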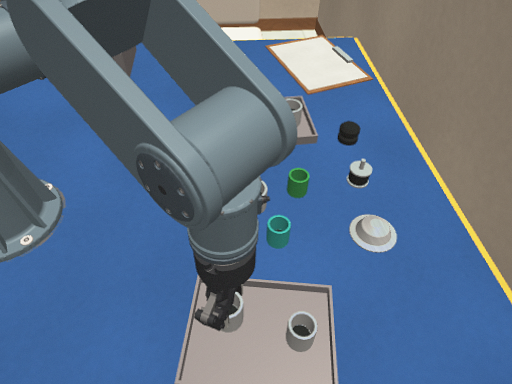

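The cup hangs at about (232,312) over the empty half of the small tray, clear of its sample at (301,331). Lower it.

Emit:
{"fn": "carry_out", "kwargs": {
  "deltas": "2 0 15 0 0 0 1; 2 0 30 0 0 0 1; 2 0 40 0 0 0 1; 2 0 45 0 0 0 1; 2 0 48 0 0 0 1; 2 0 48 0 0 0 1; 2 0 48 0 0 0 1"
}}

```text
time_s: 6.5
eef_pos: [0.4544, -0.2834, 0.0427]
eef_rot: [0.0, 0.972, -0.233, 0.0]
wrist_force: [0.2, 0.0, -1.8]
opening: 0.517
grasp_force: 62.6
```

Emit:
{"fn": "carry_out", "kwargs": {
  "deltas": "0 0 2 0 0 0 1; 0 0 3 0 0 0 1; 0 0 3 0 0 0 1; 0 0 3 0 0 0 1"
}}

```text
time_s: 7.0
eef_pos: [0.4541, -0.2831, 0.0393]
eef_rot: [-0.0, 0.972, -0.233, -0.0]
wrist_force: [0.8, -0.0, -1.6]
opening: 0.521
grasp_force: 62.7
```

Emit:
{"fn": "carry_out", "kwargs": {
  "deltas": "0 0 1 0 0 0 1; 0 0 1.5 0 0 0 1; 0 0 1.5 0 0 0 1; 0 0 1.5 0 0 0 1"
}}

```text
time_s: 7.5
eef_pos: [0.4542, -0.2832, 0.0381]
eef_rot: [0.0, 0.972, -0.233, 0.0]
wrist_force: [-1.4, 0.9, 3.6]
opening: 0.514
grasp_force: 63.1
```

Contact with the tray floor. Release and rise.

Emit:
{"fn": "carry_out", "kwargs": {
  "deltas": "0 0 0 0 0 0 0.3; 0 0 0 0 0 0 0; 0 0 0 0 0 0 0; 0 0 0 0 0 0 0; 0 0 -15 0 0 0 0; 0 0 -40 0 0 0 0; 0 0 -75 0 0 0 0; 0 0 -110 0 0 0 0; -9 -35 -120 0 0 0 0; -22 -85 -120 0 0 0 0; -34 -130 -120 0 0 0 0; -34 -130 -120 0 0 0 0"
}}

```text
time_s: 9.0
eef_pos: [0.4833, -0.1492, 0.1589]
eef_rot: [-0.0, 0.973, -0.231, 0.0]
wrist_force: [-0.2, -1.0, -0.8]
opening: 0.997
grasp_force: 0.0
```

```bash
python3 - <<'E'
from h import *
im=vision.camera("side");t=vision.camera("top")
cv2.imwrite("pics/s4.png",np.hstack([cv2.resize(im,(400,300)),cv2.resize(t,(400,300))]))
cv2.imwrite("pics/s4s.png",im);cv2.imwrite("pics/s4t.png",t)
delta((.514,-.005,.14),-27)
E
```

```text
delta [ -39.1 -144.9   18.6] [ 0.0005 -0.0015  0.0015] at [ 0.4832 -0.1519  0.1587] t 9.1
```

View pics/s4.png

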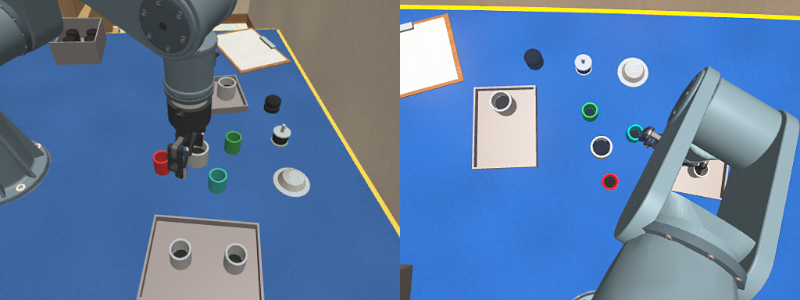

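The small cup stands upright in the right tray, at (179,251) in the side half. The large cup still stands at about (601,148) in the top half. Measure it again, since it's now clear.

```bash
python3 - <<'E'
from h import *
im=cv2.imread("pics/s4t.png");S,V=cv2.split(cv2.cvtColor(im,cv2.COLOR_BGR2HSV))[1:]
r=np.zeros(S.shape,np.uint8);m=((S<60)&(V>200)).astype(np.uint8)*255;r[168:208,238:280]=m[168:208,238:280]
c=max(cv2.findContours(r,0,1)[0],key=cv2.contourArea);e=cv2.fitEllipse(c);print(e,onz("top",*e[0],.055))
delta((*onz("top",*e[0],.055)[:2],.14),-27)
E
```

```text
((257.4604187011719, 187.3037872314453), (26.760587692260742, 27.321805953979492), 105.4200439453125) [ 0.51342747 -0.0036091   0.055     ]
delta [ -40.2 -145.9   18.6] [ 0.0005 -0.0015  0.0015] at [ 0.4832 -0.1519  0.1587] t 9.1
```

Emit:
{"fn": "carry_out", "kwargs": {
  "deltas": "-8 -30 0 0 0 0 0; -19 -70 0 0 0 0 0; -30 -110 0 0 0 0 0; -38 -138 5 0 0 0 0; -40 -146 15 0 0 0 0; -40 -146 15 0 0 0 0; -40 -146 35 0 0 0 0; -40 -146 60 0 0 0 0; -40 -146 90 0 0 0 0; -40 -146 115 0 0 0 0; -40 -146 125 0 0 0 0; -40 -146 125 0 0 0 0"
}}

```text
time_s: 10.6
eef_pos: [0.5133, -0.0045, 0.0326]
eef_rot: [0.0, 0.972, -0.234, -0.0]
wrist_force: [-0.5, -0.1, -0.3]
opening: 1.0
grasp_force: 0.0
```

Emit:
{"fn": "carry_out", "kwargs": {
  "deltas": "0 0 6 0 0 0 0; 0 0 11 0 0 0 0; 0 0 11 0 0 0 0.2; 0 0 11 0 0 0 1; 0 0 11 0 0 0 1; 0 0 11 0 0 0 1; 0 0 11 0 0 0 1; 0 0 11 0 0 0 1"
}}

```text
time_s: 11.6
eef_pos: [0.5133, -0.0039, 0.0225]
eef_rot: [0.0, 0.972, -0.233, -0.0]
wrist_force: [-4.5, -1.5, 5.2]
opening: 0.715
grasp_force: 64.6
```

Emit:
{"fn": "carry_out", "kwargs": {
  "deltas": "0 0 -4 0 0 0 1; 0 0 -12 0 0 0 1; 0 0 -25 0 0 0 1; 0 0 -45 0 0 0 1; 0 0 -70 0 0 0 1; 0 0 -95 0 0 0 1; -3 -7 -105 0 0 0 1; -10 -21 -105 0 0 0 1; -21 -45 -105 0 0 0 1; -33 -70 -105 0 0 0 1; -45 -95 -105 0 0 0 1; -56 -120 -105 0 0 0 1"
}}

```text
time_s: 13.1
eef_pos: [0.5165, 0.1308, 0.1251]
eef_rot: [0.0, 0.972, -0.233, -0.002]
wrist_force: [-0.2, 0.2, -8.4]
opening: 0.713
grasp_force: 67.2
```

Emit:
{"fn": "carry_out", "kwargs": {
  "deltas": "-12 -25 0 0 0 0 1; -24 -50 0 0 0 0 1; -35 -75 0 0 0 0 1; -47 -100 0 0 0 0 1; -57 -122 0 0 0 0 1; -62 -132 0 0 0 0 1; -63 -134 10 0 0 0 1; -63 -134 30 0 0 0 1; -63 -134 50 0 0 0 1; -63 -134 65 0 0 0 1; -63 -134 65 0 0 0 1"
}}

```text
time_s: 14.48
eef_pos: [0.5213, 0.2759, 0.0595]
eef_rot: [0.001, 0.972, -0.234, -0.002]
wrist_force: [0.6, -0.7, -6.9]
opening: 0.714
grasp_force: 67.9
```

```bash
python3 - <<'E'
from h import *
im=vision.camera("side");cv2.imwrite("pics/s5.png",im[60:210,150:410].repeat(3,0).repeat(3,1))
delta((.522,.276,.0295),-27);print(sensors.get_obs()["q"])
E
```

```text
delta [-0.1  0.3 31.3] [ 0.0013  0.0014 -0.0005] at [0.5223 0.2763 0.0608] t 14.525
[2.85862498e-01 4.20263961e-01 1.68023570e+00 8.68705229e-06
 1.04296726e+00 2.32837847e+00]
```

View pics/s5.png

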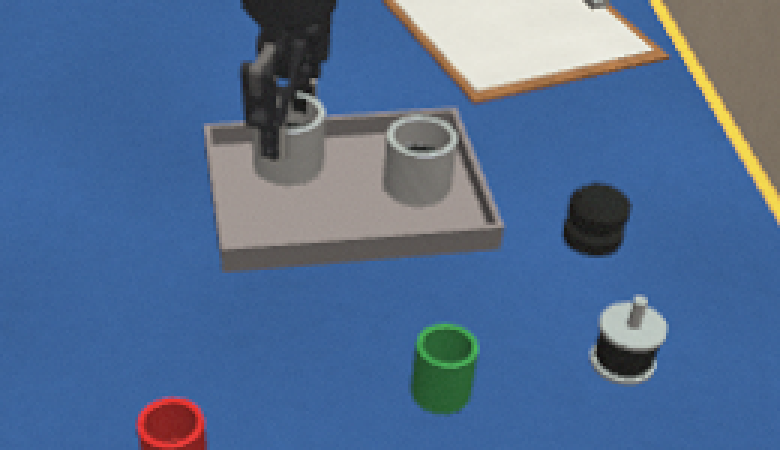

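The large cup hangs upright over the empty half of the left tray, at crop (290,140), with the large sample at (422,160). Lower it.

Emit:
{"fn": "carry_out", "kwargs": {
  "deltas": "0 0 10 0 0 0 1; 0 0 20 0 0 0 1; 0 0 26 0 0 0 1; 0 0 29 0 0 0 1; 0 0 30 0 0 0 1; 0 0 30 0 0 0 1; 0 0 30 0 0 0 1"
}}

```text
time_s: 15.4
eef_pos: [0.523, 0.2769, 0.0321]
eef_rot: [-0.0, 0.972, -0.233, 0.0]
wrist_force: [-0.3, 0.2, -8.2]
opening: 0.716
grasp_force: 67.9
```

Emit:
{"fn": "carry_out", "kwargs": {
  "deltas": "0 0 1 0 0 0 1; 0 0 2 0 0 0 1; 0 0 2 0 0 0 1; 0 0 2 0 0 0 1"
}}

```text
time_s: 15.9
eef_pos: [0.5227, 0.2767, 0.0298]
eef_rot: [-0.0, 0.972, -0.233, -0.0]
wrist_force: [0.4, -0.1, -8.1]
opening: 0.718
grasp_force: 67.9
```

Emit:
{"fn": "carry_out", "kwargs": {
  "deltas": "0 0 1 0 0 0 1; 0 0 1.5 0 0 0 1; 0 0 1.5 0 0 0 1; 0 0 1.5 0 0 0 1"
}}

```text
time_s: 16.4
eef_pos: [0.5228, 0.2767, 0.0283]
eef_rot: [-0.0, 0.972, -0.233, -0.0]
wrist_force: [0.0, 0.8, -7.5]
opening: 0.716
grasp_force: 67.9
```

Emit:
{"fn": "carry_out", "kwargs": {
  "deltas": "0 0 0.5 0 0 0 1; 0 0 1 0 0 0 1; 0 0 1 0 0 0 1; 0 0 1 0 0 0 1"
}}

```text
time_s: 16.9
eef_pos: [0.5229, 0.2768, 0.0276]
eef_rot: [-0.0, 0.972, -0.233, 0.0]
wrist_force: [-1.9, -0.1, -3.1]
opening: 0.716
grasp_force: 68.4
```

Force has dropped, so the cup is on the floor. Settle slightly further, release and rise.

Emit:
{"fn": "carry_out", "kwargs": {
  "deltas": "0 0 0.5 0 0 0 1; 0 0 0.5 0 0 0 1; 0 0 0.5 0 0 0 0.25; 0 0 0.5 0 0 0 0; 0 0 0.5 0 0 0 0; 0 0 0.5 0 0 0 0; 0 0 -15 0 0 0 0; 0 0 -40 0 0 0 0; 0 0 -75 0 0 0 0; 0 0 -110 0 0 0 0; 20 60 -140 0 0 0 0; 40 110 -150 0 0 0 0"
}}

```text
time_s: 18.4
eef_pos: [0.5093, 0.1601, 0.1805]
eef_rot: [-0.001, 0.973, -0.232, 0.002]
wrist_force: [1.2, -0.7, 0.0]
opening: 1.005
grasp_force: 0.0
```

```bash
python3 - <<'E'
from h import *
im=vision.camera("side");t=vision.camera("top")
cv2.imwrite("pics/s6.png",np.hstack([cv2.resize(im,(400,300)),cv2.resize(t,(400,300))]))
E
```

```text
(no output)
```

View pics/s6.png

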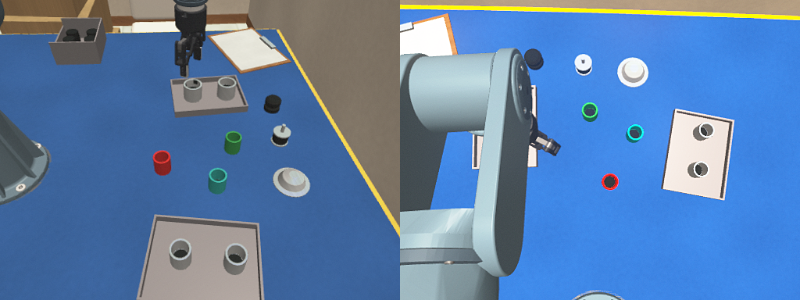

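Both cups stand upright beside their own samples: large at (192,89) and small at (179,251) in the side half. The gripper is clear and the decoys haven't moved.

```bash
python3 -c "
from bench import ctrl;print(ctrl.hand_in())"
```

```text
the job is handed in; nothing more can be done
None
```

I pulled the small cup out of the large one, stood each upright on the floor of its own sample's tray, and handed the job in at about 18.5 s.

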